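# Ready the screwdriver over a lined cup for trace collection

## Task

Set the white liner cup inside the wider metal cup so that it stands fully down on its floor, and let go of it. Then draw the yellow-handled screwdriver straight up out of the rack and finish holding it still in the air by its handle, leaning about 45 degrees with its blade tip downward and a few centimetres (about 4) above the middle of the liner's mouth, ready for traces to be brushed off the blade; the program ends while the gripper still holds it. Leave the two pens in the rack, the loupe and the wax tin alone.

Things in the scene. Friction and masses are not known exactly. Their poses are not given: they have to be found in the camera images.
- cup: outer cup: bare metal, round, tapered, open at the top, loose, 0.3 kg; 45 mm high, 58 mm across near the foot, 70 mm at the rim, wall 2.5 mm, its inner floor 4 mm above its underside and 53 mm across. Origin: centre of its underside, z up. Stands upright on the table; it and the liner may stand in each other's place.
- cup_rim (a point): centre of the outer cup's mouth, 45 mm above its underside
- liner: liner cup: white plastic, same tapered shape but narrower and taller, loose, 0.05 kg; 62 mm high, 44 mm across near the foot, 56 mm at the rim, wall 2.5 mm, inner floor 4 mm up. Origin: centre of its underside, z up. Starts upright on the table. Nested, its underside is 4 mm above the outer cup's, with 4.5 mm play all round, and its top 21 mm stand out above the outer rim.
- liner_rim (a point): centre of the liner's mouth, 62 mm above its underside; the mouth is 51 mm wide inside
- rack: tool rack, fixed to the table: black foot plate and blue top plate (140 x 50 mm) on four posts, top plate's upper face 60 mm above the table (screw heads 2.5 mm more). Origin: centre of its underside; its x axis runs along the row of three holes 45 mm apart: marker pen at x = -45 mm, screwdriver at 0, black pen at x = +45 mm.
- driver: screwdriver, 160 mm long, 0.04 kg: yellow six-sided handle (75 mm long, 19 x 17 mm), round steel shank 85 mm long, 4.4 mm thick. Stands tip down in the rack's middle hole (7.5 mm, so it leans a few degrees), tip 6 mm, handle 91 to 166 mm above the table. Its y axis runs from tip to handle end. Origin: half way along, 8.5 mm beside the centre line (which is at z = 8.5 mm of its frame).
- driver_tip (a point): blade tip of the screwdriver, on its centre line; axes as the screwdriver's
- driver_grip (a point): point on the screwdriver's centre line 125 mm from the tip, in the upper half of the handle (35 mm below the handle end): a good place to grip; axes as the screwdriver's
- marker: white marker pen with black cap, 135 x 17 x 16 mm, standing upright in the rack, top about 142 mm above the table; origin half way along it, its y axis up. To be left alone.
- ballpen: black pen, 145 x 12 x 9 mm, standing upright in the rack, top about 151 mm above the table; origin half way along it, its y axis up. To be left alone.
- loupe: small folding loupe, 36 x 45 x 13 mm, lying beyond the cups; origin under its middle. To be left alone.
- wax_tin: round grey tin with a yellow spot, 56 mm across, 20 mm high, right of the cups; origin under its middle. To be left alone.
Not all that is in view belongs to the job. What is shaped like the cup but green or purple is not meant.

How it is judged:
By the outcome, as a careful person would: the job done as asked, in the order asked, and still so for the second after the job is handed in, while the arm keeps its last pose, push and grip.
It also fails if it takes over 61 s, if anything falls off the work surface, if the arm or the gripper's body presses on something with over 40 N, if the wrist force passes 120 N, or if a joint passes its speed limit or range.

## Robot

A 6-joint arm with a two-finger parallel gripper is mounted at the origin on a cart in front of the work surface, level with it; the furniture and walls round the work are solid. World frame = base frame: x ahead of the robot, y to its left, z up, the work surface at z = 0. Lengths are in mm, angles in rad, forces in N, time in s.
With the tool pointing down it reaches from about 275 to 750 mm from the base axis. Payload 10.2 kg.
Tool frame: the origin (TCP) lies between the finger pads, 19 mm behind the fingertips; this is the grasp point; z points along the fingers, y is the line along which they close (so a half turn about z gives the same grasp; the last joint's range is limited). The gripper opens to 85 mm and grips with 20 to 120 N. Pads are 22 mm wide; open, the fingers measure 114 mm over their backs; the gripper's body (76 mm by 85 mm) begins 54 mm behind the grasp point. The pads swing forward as they close: fully open they stand 13 mm farther back than shut.
Start: joints at [0.934, 0.313, 1.498, -0, 1.331, -0.223], TCP at [211.111, 480.691, 249.994] pointing down, gripper open.
Joint ranges: [-2.94, 2.94], [-0.97, 2.17], [0.19, 2.56], [-1.23, 4.37], [0.02, 3.11], [-2.88, 2.88]. Speed limits (rad/s): [2.39, 2.39, 3.01, 3.14, 3.14, 3.14].

## Interface

Orientations are given as a unit quaternion [w, x, y, z].
In Python, from rig import sense, capture, finish_job gives the robot as it stands. The module is installed in compiled form; this text tells all that it offers.
- The arm moves only by the tool move_arm, never from a script. Its argument "moves" is a list of rows, each an object with "turn": the turn, a rotation vector about the tool's x, y, z in rad, a list of three; "translation": the shift along the tool's x, y, z in mm, a list of three; "hand": the opening, from 0 (shut) to 1 (fully open). In form: [{"turn": [wx, wy, wz], "translation": [x, y, z], "hand": hand}, ...]. A call has 1 to 10 rows; each row shifts and turns the commanded pose from where the row before left it, along the tool's axes as they then stand; what a row does not reach is not made up. A row lasts 1/12 s, in which the tool goes at most 41.7 mm and 7.16 degrees, less where a joint would pass 70% of its speed; a pose out of reach is approached as far as the arm can. A call with a gripper value outside its range is refused whole. The fingers move at their own pace and stop on an object; "grip_force" is the grip in N (left out, the last holds). Time passes only in rows, so rows that do not move let the fingers close. It gives the time, the measured TCP pose, the force, the opening and the grip force at its end, in the units of the state.
- sense(): the state, without advancing time (a new reading comes with each control period).
- capture(name): name is "side" or "top"; returns a dict with "image" (384x512x3 uint8, blue, green, red), "z_map" (384x512 float32, mm along the optical axis (not along the pixel's ray), 0 where there is no reading), "vertical_fov" (degrees; the focal length in pixels is half the picture's height over the tangent of half this angle, whatever the lens; pixels are square), "cx", "cy" (the principal point, pixels), "k1" (the pictures are not rectified: a ray, as slopes to the right and down, at radius r is drawn at 1 + k1 r^2 times it, then the intrinsics apply), "R" (3x3) and "t" (3): a world point X has camera coordinates R X + t. Camera axes: x right, y down, z forward; pixel columns grow to the right and rows downward; lengths in mm; the calibration is good to about 2 mm. A picture is of the moment at which its call begins.
- finish_job(): hands the job in; it is judged then, once.
The state is a dict: "time_s": time; "joints": joint angles; "dq": joint speeds; "tau": joint torques, N m; "eef_pos": TCP position; "ee_rot": TCP orientation; "force": force on the tool from outside, world axes, zero at the start; "wrist_torque": the same for the moment, N m; "grip_width": opening from 0.0 (shut) to 1.0 (fully open); "grip_force": force on a finger pad.
Only numpy, scipy, OpenCV 4.12 (cv2) and the standard library are available. Lean on these libraries where they do the work, as an engineer would, in place of code of your own. Each camera call takes 0.05 s, during which the arm holds its last target. There are 200 camera calls.

## Working session

There is one attempt and no reset: what is moved stays moved. The work goes in short steps, Python scripts to look and compute and a tool call to move; the robot and the scene stay as the last step left them, time stands still between calls to the robot, and variables do not carry over. Pictures are saved under pics/ and viewed, at most 10 in all, crops included, and the job is handed in when it is done.

Besides the shell and the picture viewer there is one more tool, called by a JSON object that holds its "op" and its "data". move_arm: Moves the arm, as the interface text tells. Its arguments: {"type":"object","properties":{"moves":{"type":"array","items":{"type":"object","properties":{"turn":{"type":"array","items":{"type":"number"}},"translation":{"type":"array","items":{"type":"number"}},"hand":{"type":"number"}}}},"grip_force":{"type":"number"}},"required":["moves"]}

```bash
mkdir -p pics
cat > h.py <<'E'
import numpy as np, cv2
from rig import sense, capture, finish_job
from scipy.spatial.transform import Rotation as Ro
def K(c):
    h=c["image"].shape[0]; f=h/2/np.tan(np.radians(c["vertical_fov"])/2)
    return f
def ray(c,u,v):
    f=K(c); d=np.array([(u-c["cx"])/f,(v-c["cy"])/f]); s=d.copy()
    for _ in range(20): s=d/(1+c["k1"]*(s@s))
    R=np.array(c["R"]); t=np.array(c["t"])
    return -R.T@t, R.T@np.array([s[0],s[1],1.0])
def onplane(c,u,v,z):
    o,d=ray(c,u,v); return o+d*(z-o[2])/d[2]
def zpoint(c,u,v):
    o,d=ray(c,u,v); return o+d*float(c["z_map"][int(v),int(u)])
def proj(c,X):
    p=np.array(c["R"])@np.array(X)+np.array(c["t"]); s=p[:2]/p[2]; s=s*(1+c["k1"]*(s@s)); f=K(c)
    return s*f+[c["cx"],c["cy"]]
def cloud(c):
    f=K(c); H,W=c["z_map"].shape; u,v=np.meshgrid(np.arange(W),np.arange(H))
    d=np.stack([(u-c["cx"])/f,(v-c["cy"])/f],-1); s=d.copy()
    for _ in range(20): s=d/(1+c["k1"]*(s**2).sum(-1,keepdims=True))
    P=np.concatenate([s,np.ones((H,W,1))],-1)*c["z_map"][...,None]
    return (P-np.array(c["t"]))@np.array(c["R"])
E
python3 - <<'E'
from h import *
print(sense())
for n in("side","top"):
    c=capture(n); cv2.imwrite(f"pics/{n}0.png",c["image"]); o,d=ray(c,c["cx"],c["cy"]); print(n,c["vertical_fov"],c["cx"],c["cy"],c["k1"],o,d)
E
```

```text
{'time_s': 0.0, 'joints': array([ 9.33620079e-01,  3.13469109e-01,  1.49847763e+00, -1.43854467e-05,
        1.33099669e+00, -2.23379412e-01]), 'dq': array([-0.00060175, -0.00039177, -0.00159789,  0.0005669 ,  0.00075176,
       -0.00017783]), 'tau': array([ 3.61755672e-03, -4.12276983e+01, -2.59742635e+01,  7.91384025e-08,
        4.19882359e-03,  3.62822630e-05]), 'eef_pos': array([210.95014271, 480.48485879, 249.41002077]), 'ee_rot': array([-2.75370836e-04,  2.05423736e-01,  9.78672894e-01, -6.16739685e-04]), 'force': array([ 0.22665654, -0.15368185, -1.12672223]), 'wrist_torque': array([ 0.03139376, -0.06762854,  0.01763881]), 'grip_force': 0.0, 'grip_width': 1.0051800358784355}
side 46.8322118161162 262.3873178802005 185.13050136922183 0.05561085988730194 [ 127.06525977 -863.41855444  653.30230955] [ 0.32439273  0.83718918 -0.44032218]
top 52.24809008904856 253.5473345269189 194.49687027307507 -0.06494308741127225 [ 366.16749953  216.04112495 1466.45004455] [ 0.13378159 -0.02021873 -0.99080457]
```

View pics/side0.png

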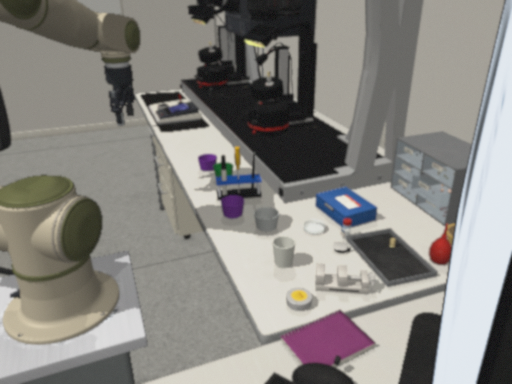

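View pics/top0.png

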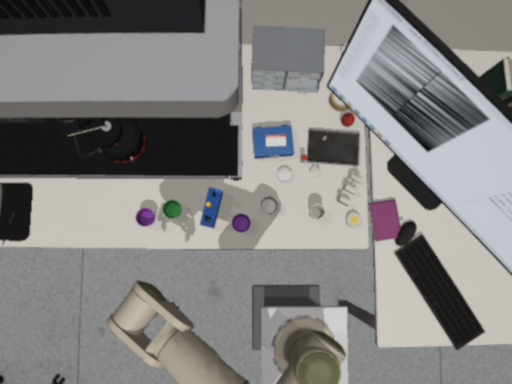

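Side view: two greyish cups at (266,219) and (284,252), purple decoys at (232,206) and (207,161), a green one at (222,171), the rack at about (238,180), the tin at (299,298). Top view: cups at (269,205) and (317,211), rack at (211,207). Both grey cups are candidates for liner and metal cup, so I'll check with a crop and measurements.

Run:
```python
from h import *
c=capture("side"); s=c["image"]; t=capture("top"); 
a=cv2.resize(s[140:310,190:360],(500,500),interpolation=cv2.INTER_CUBIC)
b=cv2.resize(t["image"][180:240,195:365][:, :],(800,282),interpolation=cv2.INTER_CUBIC)[:, :]
b2=cv2.resize(t["image"][185:235,255:335],(300,188),interpolation=cv2.INTER_CUBIC)
b3=cv2.resize(t["image"][180:236,195:255],(300,280),interpolation=cv2.INTER_CUBIC)
o=np.zeros((500,800,3),np.uint8); o[:,:500]=a; o[:188,500:]=b2; o[200:480,500:]=b3
cv2.imwrite("pics/crop1.png",o)
for c,n,pts in((capture("side"),"side",[(266,219),(266,212),(284,252),(284,243),(314,228),(299,298),(238,150)]),(t,"top",[(269,205),(317,211),(284,174),(314,170),(354,219),(211,195),(208,206),(206,220)])):
    for p in pts: print(n,p,c["image"][p[1],p[0]],zpoint(c,*p).round(0))
# heights
for n in("side","top"):
    c=capture(n);P=cloud(c)
    for nm,(u0,u1,v0,v1) in (dict(A=(250,282,200,240),B=(268,300,232,275)) if n=="side" else dict(A=(255,283,192,218),B=(304,330,199,224))).items():
        q=P[v0:v1,u0:u1].reshape(-1,3); z=np.percentile(q[:,2],[5,50,90,98,100]).round(0)
        h=q[(q[:,2]>25)&(q[:,2]<80)]; print(n,nm,z,h.min(0).round(0),h.max(0).round(0),len(h))
```

```text
side (266, 219) [119 123 121] [510. 101.  42.]
side (266, 212) [119 121 119] [532. 156.  30.]
side (284, 252) [135 144 145] [488. -70.  50.]
side (284, 243) [160 171 171] [508. -23.  42.]
side (314, 228) [222 228 227] [641.  68.   2.]
side (299, 298) [ 66 193 225] [ 466. -197.   20.]
side (238, 150) [ 43 113 139] [514. 337. 156.]
top (269, 205) [147 151 151] [524. 128.   5.]
top (317, 211) [142 149 152] [502. -52.  10.]
top (284, 174) [196 199 200] [643.  70.   3.]
top (314, 170) [178 184 188] [658. -44.   9.]
top (354, 219) [ 91 172 199] [ 471. -188.   22.]
top (211, 195) [131  72  37] [554. 341.  59.]
top (208, 206) [ 66 134 160] [503. 342. 160.]
top (206, 220) [53 40 36] [460. 354. 102.]
side A [ -3.   0.  39.  46. 653.] [481. -26.  25.] [556. 168.  62.] 315
side B [ -3.   1.  55.  61. 653.] [469. -73.  25.] [524. -16.  62.] 465
top A [-5.000e+00  1.000e+00  3.000e+01  4.600e+01  1.466e+03] [487.  97.  25.] [554. 163.  50.] 82
top B [-5.000e+00  1.000e+00  4.200e+01  6.100e+01  1.466e+03] [471. -73.  26.] [523. -17.  67.] 90
```

View pics/crop1.png

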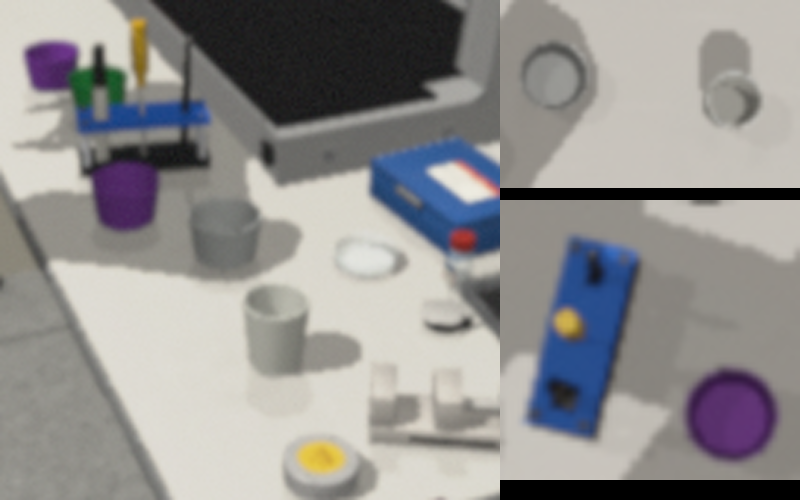

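The upper cup in the crop (side (266,219), top (269,205)) is 45 mm high, so it's the metal cup. The one at side (284,252), top (317,211) is white and 62 mm high, so it's the liner. The loupe is at side (343,247) and the yellow handle at side (238,155). Next come precise fits and a check for obstacles.

```bash
cat > fit.py <<'E'
from h import *
from scipy.optimize import least_squares
def cupfit(q,rb,rt,h,x0,z0=0):
    q=q[(q[:,2]>z0+8)&(q[:,2]<z0+h+2)&(np.hypot(*(q[:,:2]-x0).T)<rt+8)]
    def res(p):
        d=np.hypot(q[:,0]-p[0],q[:,1]-p[1]); r=rb+(rt-rb)*(q[:,2]-z0)/h
        a=d-r; b=d-(r-2.5); return np.where(abs(a)<abs(b),a,b)
    s=least_squares(res,x0,loss="soft_l1",f_scale=1.5); return s.x,np.median(abs(s.fun)),len(q)
def yellow(c,box=None):
    hs=cv2.cvtColor(c["image"],cv2.COLOR_BGR2HSV); m=cv2.inRange(hs,(18,110,60),(35,255,255))
    if box: k=np.zeros_like(m); u0,u1,v0,v1=box; k[v0:v1,u0:u1]=1; m=m*k
    return m>0
E
python3 - <<'E'
from fit import *
C={n:capture(n) for n in("side","top")}; P={n:cloud(C[n]) for n in C}
for nm,a,x0 in(("cup",(29,35,45),(521,130)),("liner",(22,28,62),(497,-45))):
    for n in C: print(nm,n,cupfit(P[n].reshape(-1,3),*a,x0))
m=yellow(C["side"],(225,250,135,175)); v,u=np.where(m); print("side yellow",u.min(),u.max(),v.min(),v.max(),len(u))
q=P["side"][m]; print(np.c_[u,v,q.round(0)][np.argsort(v)][::4])
m=yellow(C["top"],(195,225,190,220)); v,u=np.where(m); print("top yellow",u.min(),u.max(),v.min(),v.max(),len(u)); print(np.c_[u,v,P["top"][m].round(0)][::3])
for n in C:
    q=P[n].reshape(-1,3); q=q[(q[:,0]>300)&(q[:,0]<760)&(q[:,1]>-200)&(q[:,1]<520)&(q[:,2]>75)&(C[n]["z_map"].ravel()>0)]
    H,_,_=np.histogram2d(q[:,0],q[:,1],bins=[np.arange(300,761,50),np.arange(-200,521,60)])
    from scipy.stats import binned_statistic_2d as b
    print(n);print(np.nan_to_num(b(q[:,0],q[:,1],q[:,2],'min',bins=[np.arange(300,761,50),np.arange(-200,521,60)])[0]).astype(int))
# blue rack top
hs=cv2.cvtColor(C["top"]["image"],cv2.COLOR_BGR2HSV); m=cv2.inRange(hs,(100,120,60),(125,255,255)); m[:, :195]=0;m[:,230:]=0
p=cv2.findNonZero(m); r=cv2.minAreaRect(p); bx=cv2.boxPoints(r); print("rack",r,[onplane(C["top"],*k,60).round(1) for k in bx])
E
```

```text
cup side (array([521.11384641, 129.14391367]), np.float64(0.7248405617476621), 467)
cup top (array([521.19352893, 131.21042214]), np.float64(0.488206065981295), 118)
liner side (array([497.13912885, -45.06406393]), np.float64(0.6329006018802978), 564)
liner top (array([496.59421562, -43.80535715]), np.float64(0.5607066078598812), 114)
side yellow 235 238 146 168 77
[[236. 146. 626. 708.  20.]
 [237. 147. 511. 336. 166.]
 [237. 148. 512. 340. 162.]
 [237. 149. 510. 335. 160.]
 [237. 150. 510. 335. 157.]
 [237. 151. 509. 333. 154.]
 [237. 152. 511. 338. 149.]
 [237. 153. 510. 337. 147.]
 [237. 154. 508. 332. 145.]
 [237. 155. 509. 333. 142.]
 [237. 156. 510. 338. 136.]
 [237. 157. 508. 330. 136.]
 [237. 158. 508. 333. 132.]
 [237. 159. 508. 332. 129.]
 [237. 160. 508. 333. 125.]
 [238. 161. 511. 334. 121.]
 [236. 163. 505. 333. 116.]
 [237. 164. 508. 334. 112.]
 [237. 166. 508. 334. 105.]
 [237. 168. 509. 338.  96.]]
top yellow 207 210 203 207 16
[[207. 203. 512. 344. 170.]
 [207. 204. 509. 345. 164.]
 [210. 204. 509. 335. 166.]
 [209. 205. 505. 338. 168.]
 [208. 206. 503. 342. 163.]
 
[... 486 characters left out ...]
 516]]
top
[[  0   0   0   0   0   0   0   0   0   0   0   0]
 [  0   0   0   0   0   0   0   0   0   0   0   0]
 [  0   0   0   0   0   0   0   0   0   0   0   0]
 [  0   0   0   0   0   0   0   0   0  76   0   0]
 [  0   0   0   0   0   0   0   0 117 117   0   0]
 [  0   0   0   0   0   0   0   0  93   0   0   0]
 [  0   0   0   0   0   0   0 723  75  75  75 721]
 [  0   0   0   0   0   0   0  75  75  75  75  75]
 [  0   0   0   0   0   0   0  75  75  75  75  75]]
rack ((211.14706420898438, 206.91175842285156), (13.339458465576172, 37.593021392822266), 14.03624439239502) [array([450. , 378.7,  60. ]), array([582.5, 348.3,  60. ]), array([570.9, 301.2,  60. ]), array([438.7, 332.1,  60. ])]
```

{"op": "move_arm", "data": {"moves": [{"translation": [-23.6,-18.3,0],"turn": [0,0,0],"hand": 1},{"translation": [-23.6,-18.3,0],"turn": [0,0,0],"hand": 1},{"translation": [-23.6,-18.3,0],"turn": [0,0,0],"hand": 1},{"translation": [-23.6,-18.3,0],"turn": [0,0,0],"hand": 1},{"translation": [-23.6,-18.3,0],"turn": [0,0,0],"hand": 1},{"translation": [-23.6,-18.3,0],"turn": [0,0,0],"hand": 1},{"translation": [-23.6,-18.3,0],"turn": [0,0,0],"hand": 1},{"translation": [-23.6,-18.3,0],"turn": [0,0,0],"hand": 1},{"translation": [-23.6,-18.3,0],"turn": [0,0,0],"hand": 1},{"translation": [-23.6,-18.3,0],"turn": [0,0,0],"hand": 1}], "grip_force": 25}}

```text
time_s: 1.28
eef_pos: [354.0, 216.9, 250.2]
ee_rot: [0.0, 0.205, 0.979, 0.0]
force: [0.3, 0.2, 0.3]
grip_width: 1.0
grip_force: 0.0
```

{"op": "move_arm", "data": {"moves": [{"translation": [-23.6,-18.3,8],"turn": [0,0,0],"hand": 1},{"translation": [-23.6,-18.3,8],"turn": [0,0,0],"hand": 1},{"translation": [-23.6,-18.3,8],"turn": [0,0,0],"hand": 1},{"translation": [-23.6,-18.3,8],"turn": [0,0,0],"hand": 1},{"translation": [-23.6,-18.3,8],"turn": [0,0,0],"hand": 1},{"translation": [-23.6,-18.3,8],"turn": [0,0,0],"hand": 1},{"translation": [-23.6,-18.3,8],"turn": [0,0,0],"hand": 1},{"translation": [-23.6,-18.3,8],"turn": [0,0,0],"hand": 1},{"translation": [-23.6,-18.3,8],"turn": [0,0,0],"hand": 1},{"translation": [0,0,0],"turn": [0,0,0],"hand": 1}]}}

```text
time_s: 2.12
eef_pos: [483.2, -21.7, 176.6]
ee_rot: [-0.0, 0.207, 0.978, -0.0]
force: [0.2, -0.1, -0.3]
grip_width: 1.002
grip_force: 0.0
```

```bash
cat > rel.py <<'E'
import sys; from h import *
# print offset to a world target in current tool axes
s=sense(); q=s["ee_rot"]; R=Ro.from_quat([q[1],q[2],q[3],q[0]])
t=np.array([float(a) for a in sys.argv[1:4]])
print("pos",s["eef_pos"].round(1),"t",s["time_s"],"j",s["joints"].round(2),"F",s["force"].round(1),"grip",round(s["grip_width"],3),round(s["grip_force"],1))
print("tool axes (cols)\n",R.as_matrix().round(3)); print("tool delta",R.inv().apply(t-s["eef_pos"]).round(1))
E
python3 rel.py 497 -44.4 110
```

```text
pos [483.2 -21.7 176.6] t 2.1167 j [-0.29  0.3   1.72 -0.    1.12 -1.44] F [ 0.2 -0.1 -0.3] grip 1.002 0.0
tool axes (cols)
 [[-0.914  0.405 -0.001]
 [ 0.405  0.914 -0.001]
 [ 0.001 -0.001 -1.   ]]
tool delta [-21.9 -15.1  66.6]
```

{"op": "move_arm", "data": {"moves": [{"translation": [-11,-7.5,0],"turn": [0,0,0],"hand": 1},{"translation": [-11,-7.5,0],"turn": [0,0,0],"hand": 1},{"translation": [0,0,22],"turn": [0,0,0],"hand": 1},{"translation": [0,0,22],"turn": [0,0,0],"hand": 1},{"translation": [0,0,12],"turn": [0,0,0],"hand": 1},{"translation": [0,0,0],"turn": [0,0,0],"hand": 1},{"translation": [0,0,0],"turn": [0,0,0],"hand": 1}]}}

```text
time_s: 2.7
eef_pos: [496.3, -40.6, 122.4]
ee_rot: [0.0, 0.205, 0.979, -0.0]
force: [0.6, -0.6, 1.4]
grip_width: 1.0
grip_force: 0.0
```

```bash
python3 rel.py 497 -44.4 62
```

```text
pos [496.3 -40.6 122.4] t 2.7 j [-0.32  0.4   1.74 -0.    1.   -1.47] F [ 0.6 -0.6  1.4] grip 1.0 0.0
tool axes (cols)
 [[-0.916  0.402  0.   ]
 [ 0.402  0.916 -0.   ]
 [-0.     0.    -1.   ]]
tool delta [-2.1 -3.2 60.4]
```

{"op": "move_arm", "data": {"moves": [{"translation": [-2,-3.2,10],"turn": [0,0,0],"hand": 1},{"translation": [0,0,20],"turn": [0,0,0],"hand": 1},{"translation": [0,0,20],"turn": [0,0,0],"hand": 1},{"translation": [0,0,11],"turn": [0,0,0],"hand": 1},{"translation": [0,0,0],"turn": [0,0,0],"hand": 1},{"translation": [0,0,0],"turn": [0,0,0],"hand": 0.75},{"translation": [0,0,0],"turn": [0,0,0],"hand": 0.6},{"translation": [0,0,0],"turn": [0,0,0],"hand": 0.5},{"translation": [0,0,0],"turn": [0,0,0],"hand": 0.4},{"translation": [0,0,0],"turn": [0,0,0],"hand": 0.4}]}}

```text
time_s: 3.53
eef_pos: [497.4, -44.6, 62.4]
ee_rot: [0.001, 0.205, 0.979, -0.0]
force: [-0.5, -0.6, 5.0]
grip_width: 0.63
grip_force: 25.6
```

{"op": "move_arm", "data": {"moves": [{"translation": [0,0,0],"turn": [0,0,0],"hand": 0.4},{"translation": [0,0,0],"turn": [0,0,0],"hand": 0.4},{"translation": [0,0,0],"turn": [0,0,0],"hand": 0.4}]}}

```text
time_s: 3.78
eef_pos: [497.4, -44.6, 62.5]
ee_rot: [0.001, 0.205, 0.979, -0.0]
force: [0.0, -0.2, 6.4]
grip_width: 0.63
grip_force: 25.6
```

```bash
python3 rel.py 497 -44.4 62
python3 - <<'E'
from h import *
c=capture("side"); cv2.imwrite("pics/grasp.png",cv2.resize(c["image"][180:310,220:350],(520,520),interpolation=cv2.INTER_CUBIC))
E
```

```text
pos [497.4 -44.6  62.5] t 3.7833 j [-0.32  0.5   1.78 -0.    0.86 -1.48] F [ 0.  -0.2  6.4] grip 0.63 25.6
tool axes (cols)
 [[-0.916  0.402  0.003]
 [ 0.402  0.916 -0.001]
 [-0.003  0.    -1.   ]]
tool delta [0.4 0.  0.5]
```

View pics/grasp.png

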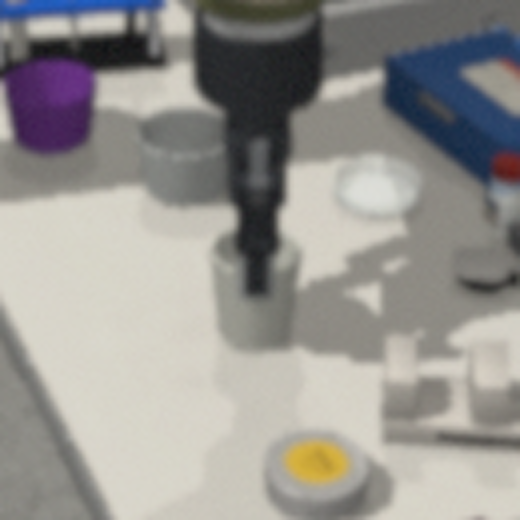

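The picture shows the finger over the liner's upper wall (crop (257,270)), upright and held at 0.63 opening, which is about 54 mm. Next I lift it and move over the cup.

{"op": "move_arm", "data": {"moves": [{"translation": [0,0,-5],"turn": [0,0,0],"hand": 0.4},{"translation": [0,0,-15],"turn": [0,0,0],"hand": 0.4},{"translation": [0,0,-20],"turn": [0,0,0],"hand": 0.4},{"translation": [0,0,-20],"turn": [0,0,0],"hand": 0.4},{"translation": [2.4,8.5,-10],"turn": [0,0,0],"hand": 0.4},{"translation": [4.8,17,0],"turn": [0,0,0],"hand": 0.4},{"translation": [8,28,0],"turn": [0,0,0],"hand": 0.4},{"translation": [8,28,0],"turn": [0,0,0],"hand": 0.4},{"translation": [8,28,0],"turn": [0,0,0],"hand": 0.4},{"translation": [8,28,0],"turn": [0,0,0],"hand": 0.4}]}}

```text
time_s: 4.67
eef_pos: [515.8, 99.4, 131.3]
ee_rot: [0.0, 0.205, 0.979, 0.0]
force: [-0.7, 0.1, -0.3]
grip_width: 0.626
grip_force: 26.6
```

{"op": "move_arm", "data": {"moves": [{"translation": [5,17,0],"turn": [0,0,0],"hand": 0.4},{"translation": [3,10,0],"turn": [0,0,0],"hand": 0.4},{"translation": [0,0,0],"turn": [0,0,0],"hand": 0.4},{"translation": [0,0,0],"turn": [0,0,0],"hand": 0.4},{"translation": [0,0,0],"turn": [0,0,0],"hand": 0.4}]}}

```text
time_s: 5.08
eef_pos: [519.4, 124.5, 131.0]
ee_rot: [-0.0, 0.206, 0.979, -0.0]
force: [0.3, -0.3, -0.6]
grip_width: 0.626
grip_force: 26.6
```

```bash
python3 rel.py 521.2 130.2 66.5
python3 - <<'E'
from fit import *
s=sense()["eef_pos"]; print(s)
for n in("side","top"):
    c=capture(n);P=cloud(c).reshape(-1,3)
    print(n,"liner",cupfit(P[P[:,2]<s[2]-18],22,28,62,s[:2],s[2]-62.4),"cup",cupfit(P[(P[:,2]<47)],29,35,45,(521,130)))
cv2.imwrite("pics/over.png",cv2.resize(capture("side")["image"][140:260,205:325],(520,520),interpolation=cv2.INTER_CUBIC))
E
```

```text
pos [519.4 124.5 131. ] t 5.0833 j [ 0.02  0.46  1.62 -0.    1.06 -1.14] F [ 0.3 -0.3 -0.6] grip 0.626 26.6
tool axes (cols)
 [[-0.915  0.403 -0.   ]
 [ 0.403  0.915 -0.   ]
 [ 0.    -0.    -1.   ]]
tool delta [ 0.6  6.  64.5]
[519.37100994 124.48325221 130.99063588]
side liner (array([519.49321506, 123.57247718]), np.float64(0.6896825732192795), 197) cup (array([521.96878919, 129.18659503]), np.float64(0.7098107367691693), 440)
top liner (array([518.83031179, 124.92649479]), np.float64(1.3102873381853897e-06), 1) cup (array([521., 130.]), np.float64(nan), 0)
  return _methods._mean(a, axis=axis, dtype=dtype,
  ret = ret.dtype.type(ret / rcount)
```

View pics/over.png

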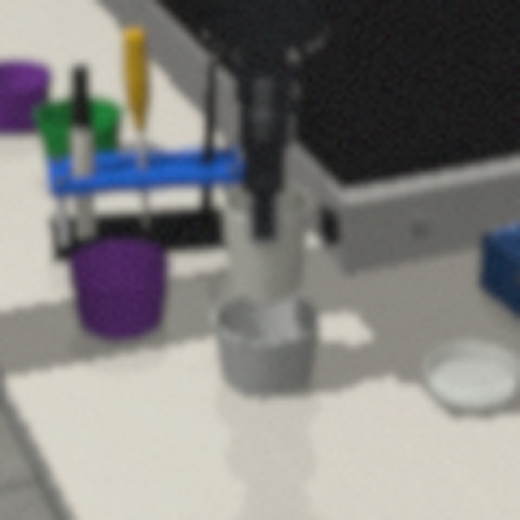

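The liner hangs upright about 6 mm short of the cup's axis, at crop (265,245) above (267,345). I'll correct that and lower it.

{"op": "move_arm", "data": {"moves": [{"translation": [0.5,6,0],"turn": [0,0,0],"hand": 0.4},{"translation": [0,0,8],"turn": [0,0,0],"hand": 0.4},{"translation": [0,0,10],"turn": [0,0,0],"hand": 0.4},{"translation": [0,0,10],"turn": [0,0,0],"hand": 0.4},{"translation": [0,0,8],"turn": [0,0,0],"hand": 0.4},{"translation": [0,0,8],"turn": [0,0,0],"hand": 0.4},{"translation": [0,0,6],"turn": [0,0,0],"hand": 0.4},{"translation": [0,0,0],"turn": [0,0,0],"hand": 0.4},{"translation": [0,0,0],"turn": [0,0,0],"hand": 0.4}]}}

```text
time_s: 5.98
eef_pos: [521.4, 131.0, 80.8]
ee_rot: [-0.0, 0.205, 0.979, -0.0]
force: [0.0, -0.7, -0.5]
grip_width: 0.627
grip_force: 26.6
```

```bash
python3 rel.py 521.2 130.2 66.5
python3 - <<'E'
from fit import *
s=sense()["eef_pos"]
c=capture("side");P=cloud(c).reshape(-1,3)
print("liner",cupfit(P[(P[:,2]<s[2]-18)&(P[:,2]>48)],22,28,62,s[:2],s[2]-62.4),"cup",cupfit(P[(P[:,2]<44)],29,35,45,(521,130)))
E
```

```text
pos [521.4 131.   80.8] t 5.9833 j [ 0.03  0.53  1.65 -0.    0.95 -1.13] F [ 0.  -0.7 -0.5] grip 0.627 26.6
tool axes (cols)
 [[-0.916  0.402 -0.   ]
 [ 0.402  0.916 -0.   ]
 [ 0.    -0.    -1.   ]]
tool delta [-0.2 -0.8 14.3]
liner (array([520.98838783, 129.81024641]), np.float64(0.5923670869471032), 79) cup (array([521.88213714, 130.20579879]), np.float64(0.7952353060353587), 306)
```

{"op": "move_arm", "data": {"moves": [{"translation": [0,0,5],"turn": [0,0,0],"hand": 0.4},{"translation": [0,0,5],"turn": [0,0,0],"hand": 0.4},{"translation": [0,0,3],"turn": [0,0,0],"hand": 0.4},{"translation": [0,0,0],"turn": [0,0,0],"hand": 0.4},{"translation": [0,0,0],"turn": [0,0,0],"hand": 0.4}]}}

```text
time_s: 6.45
eef_pos: [521.3, 131.0, 67.8]
ee_rot: [-0.0, 0.205, 0.979, -0.0]
force: [-0.9, 0.2, -0.8]
grip_width: 0.626
grip_force: 26.6
```

{"op": "move_arm", "data": {"moves": [{"translation": [0,0,1],"turn": [0,0,0],"hand": 0.4},{"translation": [0,0,0],"turn": [0,0,0],"hand": 0.4},{"translation": [0,0,0],"turn": [0,0,0],"hand": 0.4}]}}

```text
time_s: 6.7
eef_pos: [521.4, 131.0, 67.1]
ee_rot: [0.0, 0.205, 0.979, 0.0]
force: [0.2, -0.7, -1.3]
grip_width: 0.629
grip_force: 26.6
```

{"op": "move_arm", "data": {"moves": [{"translation": [0,0,0],"turn": [0,0,0],"hand": 0.7},{"translation": [0,0,0],"turn": [0,0,0],"hand": 0.85},{"translation": [0,0,0],"turn": [0,0,0],"hand": 1},{"translation": [0,0,0],"turn": [0,0,0],"hand": 1},{"translation": [0,0,0],"turn": [0,0,0],"hand": 1},{"translation": [0,0,-6],"turn": [0,0,0],"hand": 1},{"translation": [0,0,-12],"turn": [0,0,0],"hand": 1},{"translation": [0,0,-25],"turn": [0,0,0],"hand": 1},{"translation": [0,0,-30],"turn": [0,0,0],"hand": 1},{"translation": [0,0,-35],"turn": [0,0,-0.09],"hand": 1}]}}

```text
time_s: 7.53
eef_pos: [520.7, 131.0, 175.8]
ee_rot: [-0.001, 0.161, 0.987, -0.0]
force: [0.3, 0.3, -0.4]
grip_width: 1.004
grip_force: 0.0
```

{"op": "move_arm", "data": {"moves": [{"translation": [0,0,-35],"turn": [0,0,-0.097],"hand": 1},{"translation": [0,0,-30],"turn": [0,0,0],"hand": 1},{"translation": [0,0,0],"turn": [0,0,0],"hand": 1},{"translation": [0,0,0],"turn": [0,0,0],"hand": 1}]}}

```text
time_s: 7.87
eef_pos: [521.8, 131.1, 241.7]
ee_rot: [0.002, 0.113, 0.994, 0.0]
force: [-0.8, 0.6, -1.4]
grip_width: 1.0
grip_force: 0.0
```

```bash
python3 rel.py 508 338 225
python3 - <<'E'
from fit import *
c=capture("side");P=cloud(c).reshape(-1,3)
q=P[(np.hypot(P[:,0]-521,P[:,1]-130)<45)&(P[:,2]<80)]
print("liner",cupfit(P[(P[:,2]>48)],22,28,62,(521,130),4),"cup",cupfit(P[(P[:,2]<44)],29,35,45,(521,130)),"top z",np.sort(q[:,2])[-15:].round(0))
im=c["image"]; a=cv2.resize(im[130:260,190:320],(520,520),interpolation=cv2.INTER_CUBIC); cv2.imwrite("pics/nested.png",a)
# driver line: yellow & shank centre pixels row by row, side view
m=yellow(c,(225,250,130,175)); v,u=np.where(m)
w=im.astype(int)
for r in range(146,196,2): print(r, "yel",u[v==r].mean() if (v==r).any() else None, [tuple(w[r,k]) for k in (235,236,237,238,239,240)] if r>=168 else "")
E
```

```text
pos [521.8 131.1 241.7] t 7.8667 j [ 0.03  0.35  1.47  0.    1.32 -1.32] F [-0.8  0.6 -1.4] grip 1.0 0.0
tool axes (cols)
 [[-0.974  0.225  0.003]
 [ 0.225  0.974  0.   ]
 [-0.003  0.001 -1.   ]]
tool delta [ 60.  198.5  16.6]
liner (array([521.59006542, 130.09783573]), np.float64(0.7192901894516801), 210) cup (array([522.12711366, 129.47959908]), np.float64(0.7723873079265005), 309) top z [64. 64. 64. 64. 64. 65. 65. 65. 65. 65. 66. 66. 66. 67. 67.]
146 yel 235.5 
148 yel 235.5 
150 yel 235.5 
152 yel 235.5 
154 yel 236.0 
156 yel 236.0 
158 yel 236.0 
160 yel 236.5 
162 yel 236.5 
164 yel 236.0 
166 yel 236.5 
168 yel 237.0 [(np.int64(150), np.int64(178), np.int64(190)), (np.int64(101), np.int64(144), np.int64(165)), (np.int64(80), np.int64(126), np.int64(148)), (np.int64(122), np.int64(149), np.int64(160)), (np.int64(170), np.int64(186), np.int64(193)), (np.int64(196), np.int64(207), np.int64(211))]
170 yel None [(np.int64(184), np.int64(198), np.int64(203)), (np.int64(157), np.int64(175), np.int64(182)), (np.int64(142), np.int64(160), np.int64(167)), (np.int64(157), np.int64(170)
[... 2869 characters left out ...]
.int64(72)), (np.int64(76), np.int64(80), np.int64(81)), (np.int64(67), np.int64(70), np.int64(70)), (np.int64(48), np.int64(49), np.int64(50))]
192 yel None [(np.int64(30), np.int64(31), np.int64(28)), (np.int64(30), np.int64(30), np.int64(30)), (np.int64(42), np.int64(42), np.int64(43)), (np.int64(50), np.int64(51), np.int64(52)), (np.int64(46), np.int64(45), np.int64(49)), (np.int64(36), np.int64(36), np.int64(35))]
194 yel None [(np.int64(50), np.int64(34), np.int64(43)), (np.int64(49), np.int64(28), np.int64(39)), (np.int64(43), np.int64(28), np.int64(36)), (np.int64(41), np.int64(31), np.int64(36)), (np.int64(37), np.int64(34), np.int64(36)), (np.int64(33), np.int64(29), np.int64(30))]
```

View pics/nested.png

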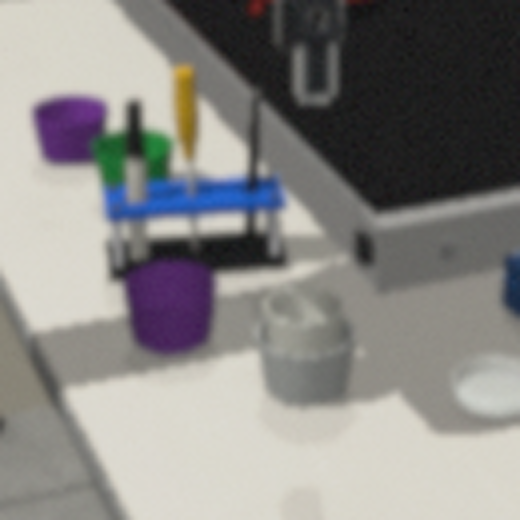

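The liner stands upright and centred in the metal cup at crop (307,340), rim at about 66 mm, so it's fully down. Now the driver's axis: I'll cross rays from both views.

Run:
```python
from fit import *
S=capture("side"); T=capture("top"); T["image"]=cv2.imread("pics/top0.png")
def wmask(im,box,lo=(15,60,60)):
    hs=cv2.cvtColor(im,cv2.COLOR_BGR2HSV); m=cv2.inRange(hs,lo,(38,255,255)); k=np.zeros_like(m); u0,u1,v0,v1=box; k[v0:v1,u0:u1]=1; v,u=np.where(m*k>0); return u,v
u,v=wmask(T["image"],(200,218,196,214)); print("top",u.mean(),v.mean(),u.min(),u.max(),v.min(),v.max())
tp=(u.mean(),v.mean())
for z in(125,145,155,166): print("top ray at z",z,onplane(T,*tp,z).round(1))
u,v=wmask(S["image"],(228,246,140,174))
print("side v",v.min(),v.max())
pl=np.polyfit(v,u,1)
# side plane through the axis: rays at two rows -> plane; handle midpoint ray x top ray
o1,d1=ray(S,np.polyval(pl,148),148); _,d2=ray(S,np.polyval(pl,168),168); n=np.cross(d1,d2); n/=np.linalg.norm(n)
print("plane n",n.round(3))
for tpx in((208,204.2),tp):
  o,d=ray(T,*tpx); p=o+d*((o1-o)@n)/(d@n); print("top ray meets side plane",p.round(1))
# side axis on the plane x=.. for z=60..166 along line through rack row vertical plane
B=np.array([[450,378.7],[582.5,348.3],[570.9,301.2],[438.7,332.1]]).mean(0); print("rack c",B)
for z in(60,90,131,166):
  # point on side plane at z closest to rack centre
  k=n[:2]; x=B+k*((o1@n-n[2]*z)-B@k)/(k@k); print(z,x.round(1))
```

```text
top 208.1304347826087 204.2173913043478 206 210 202 207
top ray at z 125 [512.7 344.9 125. ]
top ray at z 145 [510.5 343.  145. ]
top ray at z 155 [509.5 342.  155. ]
top ray at z 166 [508.3 341.  166. ]
side v 146 169
plane n [-0.955  0.296 -0.013]
top ray meets side plane [505.8 339.2 189.1]
top ray meets side plane [505.6 338.6 190.3]
rack c [510.525 340.075]
60 [508.1 340.8]
90 [507.7 340.9]
131 [507.2 341.1]
166 [506.7 341.2]
```

{"op": "move_arm", "data": {"moves": [{"translation": [5,17,0],"turn": [0,0,0],"hand": 1},{"translation": [9,29,0],"turn": [0,0,0],"hand": 1},{"translation": [9,30,0],"turn": [0,0,0],"hand": 1},{"translation": [9,30,0],"turn": [0,0,0],"hand": 1},{"translation": [9,30,0],"turn": [0,0,0],"hand": 1},{"translation": [9,30,0],"turn": [0,0,0],"hand": 1},{"translation": [7,22,0],"turn": [0,0,0],"hand": 1},{"translation": [3.6,13,0],"turn": [0,0,0],"hand": 1},{"translation": [0,0,0],"turn": [0,0,0],"hand": 1},{"translation": [0,0,0],"turn": [0,0,0],"hand": 1}]}}

```text
time_s: 8.85
eef_pos: [507.4, 340.2, 239.0]
ee_rot: [-0.001, 0.113, 0.994, -0.001]
force: [0.5, -0.4, -0.3]
grip_width: 1.002
grip_force: 0.0
```

```bash
python3 rel.py 508 341 131
```

```text
pos [507.4 340.2 239. ] t 8.85 j [ 0.4   0.51  1.23 -0.    1.4  -0.95] F [ 0.5 -0.4 -0.3] grip 1.002 0.0
tool axes (cols)
 [[-0.975  0.224 -0.001]
 [ 0.224  0.975 -0.001]
 [ 0.001 -0.001 -1.   ]]
tool delta [ -0.5   1.1 108. ]
```

{"op": "move_arm", "data": {"moves": [{"translation": [-0.4,0.6,15],"turn": [0,0,0],"hand": 1},{"translation": [0,0,20],"turn": [0,0,0],"hand": 1},{"translation": [0,0,20],"turn": [0,0,0],"hand": 1},{"translation": [0,0,20],"turn": [0,0,0],"hand": 1},{"translation": [0,0,18],"turn": [0,0,0],"hand": 1},{"translation": [0,0,15],"turn": [0,0,0],"hand": 1},{"translation": [0,0,0],"turn": [0,0,0],"hand": 1},{"translation": [0,0,0],"turn": [0,0,0],"hand": 1}]}}

```text
time_s: 9.52
eef_pos: [508.3, 339.8, 131.9]
ee_rot: [-0.001, 0.114, 0.993, -0.0]
force: [0.3, -0.3, 0.8]
grip_width: 0.998
grip_force: 0.0
```

```bash
python3 rel.py 508 341 131;  python3 - <<'E'
from h import *
c=capture("side"); cv2.imwrite("pics/rack.png",cv2.resize(c["image"][120:210,190:290],(600,540),interpolation=cv2.INTER_CUBIC))
E
```

```text
pos [508.3 339.8 131.9] t 9.5167 j [ 0.4   0.61  1.37 -0.    1.17 -0.94] F [ 0.3 -0.3  0.8] grip 0.998 0.0
tool axes (cols)
 [[-0.974  0.226 -0.001]
 [ 0.226  0.974 -0.001]
 [ 0.001 -0.001 -1.   ]]
tool delta [0.6 1.2 0.9]
```

View pics/rack.png

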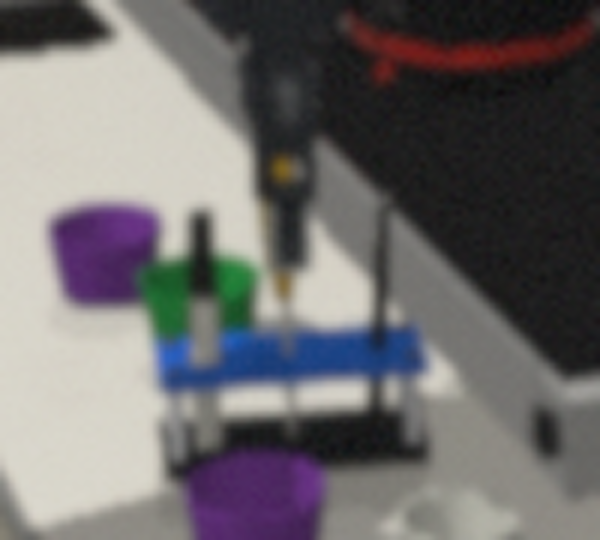

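The fingers straddle the yellow handle (crop (280,230)) in the middle hole. The marker (203,290) and black pen (383,290) are clear. Next I close the gripper.

{"op": "move_arm", "data": {"grip_force": 60, "moves": [{"translation": [0,0,0],"turn": [0,0,0],"hand": 0.7},{"translation": [0,0,0],"turn": [0,0,0],"hand": 0.5},{"translation": [0,0,0],"turn": [0,0,0],"hand": 0.35},{"translation": [0,0,0],"turn": [0,0,0],"hand": 0.25},{"translation": [0,0,0],"turn": [0,0,0],"hand": 0.15},{"translation": [0,0,0],"turn": [0,0,0],"hand": 0.05},{"translation": [0,0,0],"turn": [0,0,0],"hand": 0.05},{"translation": [0,0,0],"turn": [0,0,0],"hand": 0.05},{"translation": [0,0,0],"turn": [0,0,0],"hand": 0.05},{"translation": [0,0,0],"turn": [0,0,0],"hand": 0.05}]}}

```text
time_s: 10.4
eef_pos: [508.2, 341.0, 132.2]
ee_rot: [0.0, 0.113, 0.994, 0.0]
force: [-0.1, 0.9, 3.6]
grip_width: 0.181
grip_force: 58.5
```

{"op": "move_arm", "data": {"moves": [{"translation": [0,0,-4],"turn": [0,0,0],"hand": 0.05},{"translation": [0,0,-8],"turn": [0,0,0],"hand": 0.05},{"translation": [0,0,-12],"turn": [0,0,0],"hand": 0.05},{"translation": [0,0,0],"turn": [0,0,0],"hand": 0.05},{"translation": [0,0,0],"turn": [0,0,0],"hand": 0.05}]}}

```text
time_s: 10.82
eef_pos: [508.1, 341.0, 156.6]
ee_rot: [0.0, 0.113, 0.994, 0.0]
force: [0.3, 0.1, -0.2]
grip_width: 0.183
grip_force: 58.6
```

{"op": "move_arm", "data": {"moves": [{"translation": [0,0,-12],"turn": [0,0,0],"hand": 0.05},{"translation": [0,0,-15],"turn": [0,0,0],"hand": 0.05},{"translation": [0,0,-18],"turn": [0,0,0],"hand": 0.05},{"translation": [0,0,-20],"turn": [0,0,0],"hand": 0.05},{"translation": [0,0,-20],"turn": [0,0,0],"hand": 0.05},{"translation": [0,0,-20],"turn": [0,0,0],"hand": 0.05},{"translation": [0,0,-18],"turn": [0,0,0],"hand": 0.05},{"translation": [0,0,-10],"turn": [0,0,0],"hand": 0.05},{"translation": [0,0,0],"turn": [0,0,0],"hand": 0.05},{"translation": [0,0,0],"turn": [0,0,0],"hand": 0.05}]}}

```text
time_s: 11.65
eef_pos: [507.9, 340.9, 288.1]
ee_rot: [-0.0, 0.113, 0.994, -0.0]
force: [0.3, -0.5, -0.8]
grip_width: 0.18
grip_force: 58.7
```

```bash
python3 rel.py 501 44 330;  python3 - <<'E'
from h import *
c=capture("side"); cv2.imwrite("pics/lift.png",cv2.resize(c["image"][70:210,190:290],(500,580),interpolation=cv2.INTER_CUBIC))
E
```

```text
pos [507.9 340.9 288.1] t 11.65 j [ 0.4   0.49  1.14 -0.    1.51 -0.94] F [ 0.3 -0.5 -0.8] grip 0.18 58.7
tool axes (cols)
 [[-0.974  0.225 -0.001]
 [ 0.225  0.974 -0.   ]
 [ 0.001 -0.001 -1.   ]]
tool delta [ -60.  -290.9  -41.8]
```

View pics/lift.png

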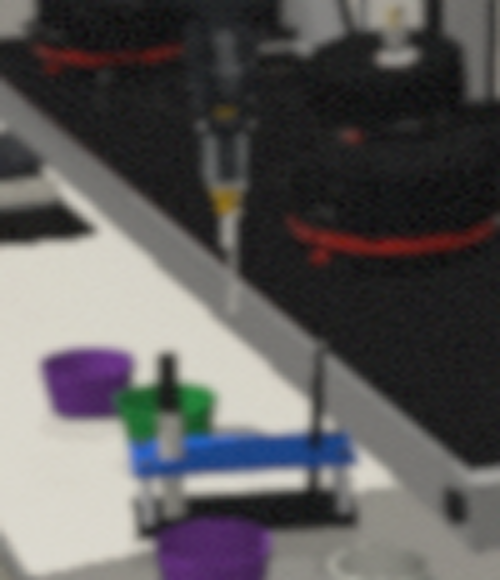

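The driver is clear of the rack, tip at crop (235,310), slightly tilted in the pads. Both pens stayed put. Next I carry it over and tilt it.

{"op": "move_arm", "data": {"moves": [{"translation": [-3,-15,0],"turn": [0,0,0],"hand": 0.05},{"translation": [-6,-28,0],"turn": [0,0,0],"hand": 0.05},{"translation": [-6,-30,0],"turn": [0,0,0],"hand": 0.05},{"translation": [-6,-30,0],"turn": [0,0,0],"hand": 0.05},{"translation": [-6,-30,0],"turn": [0,0,0],"hand": 0.05},{"translation": [-6,-30,0],"turn": [0,0,0],"hand": 0.05},{"translation": [-6,-30,0],"turn": [0,0,0],"hand": 0.05},{"translation": [-6,-30,0],"turn": [0,0,0],"hand": 0.05},{"translation": [-6,-30,0],"turn": [0,0,0],"hand": 0.05},{"translation": [-6,-28,0],"turn": [0,0,0],"hand": 0.05}]}}

```text
time_s: 12.53
eef_pos: [499.7, 52.8, 287.6]
ee_rot: [-0.001, 0.113, 0.994, -0.0]
force: [0.2, 0.8, -0.3]
grip_width: 0.184
grip_force: 58.7
```

{"op": "move_arm", "data": {"moves": [{"translation": [0,-10,0],"turn": [0,0,0],"hand": 0.05},{"translation": [0,0,0],"turn": [-0.06,0,0],"hand": 0.05},{"translation": [0,0,0],"turn": [-0.1,0,0],"hand": 0.05},{"translation": [0,0,0],"turn": [-0.1,0,0],"hand": 0.05},{"translation": [0,0,0],"turn": [0,0,0],"hand": 0.05},{"translation": [0,0,0],"turn": [0,0,0],"hand": 0.05}]}}

```text
time_s: 13.03
eef_pos: [497.8, 44.3, 288.1]
ee_rot: [0.014, 0.113, 0.985, 0.128]
force: [-1.0, 0.9, -0.8]
grip_width: 0.179
grip_force: 58.7
```

```bash
python3 rel.py 501 44 250
```

```text
pos [497.8  44.3 288.1] t 13.0333 j [-0.27  0.2   1.56  0.26  1.4  -1.66] F [-1.   0.9 -0.8] grip 0.179 58.7
tool axes (cols)
 [[-0.974  0.219  0.056]
 [ 0.226  0.942  0.249]
 [ 0.002  0.255 -0.967]]
tool delta [-3.3 -9.3 37. ]
```

{"op": "move_arm", "data": {"moves": [{"translation": [0,0,0],"turn": [-0.09,0,0],"hand": 0.05},{"translation": [0,0,0],"turn": [-0.1,0,0],"hand": 0.05},{"translation": [0,0,0],"turn": [-0.1,0,0],"hand": 0.05},{"translation": [0,0,0],"turn": [-0.1,0,0],"hand": 0.05},{"translation": [0,0,0],"turn": [-0.08,0,0],"hand": 0.05},{"translation": [0,0,0],"turn": [-0.055,0,0],"hand": 0.05},{"translation": [0,0,0],"turn": [0,0,0],"hand": 0.05},{"translation": [0,0,0],"turn": [0,0,0],"hand": 0.05},{"translation": [0,0,0],"turn": [0,0,0],"hand": 0.05}]}}

```text
time_s: 13.78
eef_pos: [498.2, 45.3, 289.0]
ee_rot: [0.043, 0.104, 0.919, 0.379]
force: [0.3, -0.4, -0.7]
grip_width: 0.184
grip_force: 58.8
```

```bash
python3 rel.py 501 44 250;  python3 - <<'E'
from h import *
s=sense(); q=s["ee_rot"]; z=Ro.from_quat([q[1],q[2],q[3],q[0]]).apply([0,0,1])
for n in("side","top"):
    c=capture(n); e=s["eef_pos"]+125*z; a=proj(c,e); b=proj(c,s["eef_pos"]); print(n,"expect tip",a.round(0),"grip",b.round(0))
    cv2.imwrite(f"pics/t_{n}.png",c["image"])
    u,v=a.astype(int); k=c["image"][max(v-35,0):v+35,u-35:u+35]; k=cv2.resize(k,(400,400),interpolation=cv2.INTER_CUBIC)
    o=k if n=="side" else np.hstack([o,k])
    print("crop origin",u-35,v-35,"scale",400/70)
cv2.imwrite("pics/tilt.png",o)
E
```

```text
pos [498.2  45.3 289. ] t 13.7833 j [-0.5   0.23  1.69  0.75  1.51 -2.  ] F [ 0.3 -0.4 -0.7] grip 0.184 58.8
tool axes (cols)
 [[-0.975  0.159  0.157]
 [ 0.223  0.691  0.687]
 [ 0.     0.705 -0.709]]
tool delta [ -3.1 -28.   27.2]
side expect tip [264. 161.] grip [270. 140.]
crop origin 229 125 scale 5.714285714285714
top expect tip [272. 200.] grip [302. 204.]
crop origin 236 165 scale 5.714285714285714
```

View pics/tilt.png

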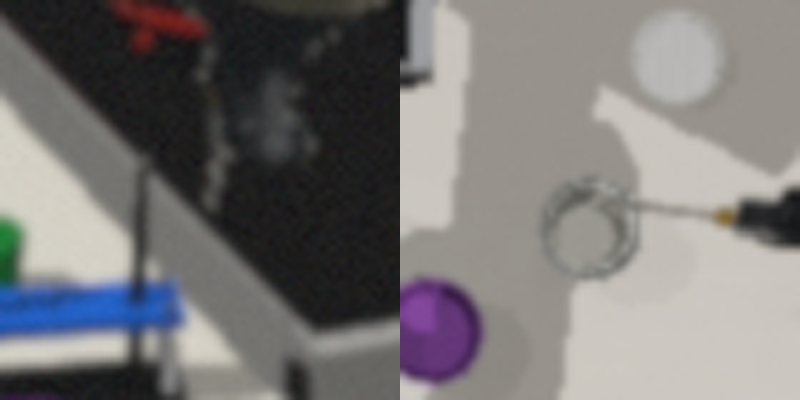

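The top view shows the shank running left from the yellow collar at about (292,203) to a tip near (270,199) over the liner. In the side view it's hidden behind the gripper. The pads keep the shank in the tool's x-z plane, so top rays meeting that plane give its in-pad angle.

```bash
cat > tip.py <<'E'
from h import *
# pads hold the axis in tool xz-plane; dark-line pixels of the shank in the top view -> angle in that plane
s=sense(); q=s["ee_rot"]; R=Ro.from_quat([q[1],q[2],q[3],q[0]]); p=s["eef_pos"]
c=capture("top"); g=c["image"].astype(float).mean(2)
y=R.apply([0,1,0]); L=[]
a=proj(c,p+R.apply([0,0,130])); b=proj(c,p+R.apply([0,0,45])); n=int(abs(a[0]-b[0]))
for u in range(int(min(a[0],b[0]))-3,int(max(a[0],b[0]))):
    v0=np.interp(u,sorted([a[0],b[0]]),[a[1],b[1]] if a[0]<b[0] else [b[1],a[1]]); r=np.arange(int(v0)-6,int(v0)+8)
    w=np.median(g[r,u])-g[r,u]; w=np.clip(w-6,0,None); k=r[np.argmax(w)]; i=np.arange(k-1,k+2); ww=np.clip(np.median(g[r,u])-g[i,u],0.01,None); v=(i*ww).sum()/ww.sum()
    o,d=ray(c,u,v); X=o+d*((p-o)@y)/(d@y); l=R.inv().apply(X-p); print(u,round(v,1),"depth",w.max().round(0),"tool xz",l[[0,2]].round(1))
E
python3 tip.py
```

```text
267 198.9 depth 47.0 tool xz [ -3.3 146.7]
268 198.9 depth 45.0 tool xz [ -3.9 142.4]
269 198.2 depth 28.0 tool xz [ -6.4 138.6]
270 198.5 depth 10.0 tool xz [ -5.9 134. ]
271 200.9 depth 23.0 tool xz [  1.7 127.2]
272 200.1 depth 22.0 tool xz [ -1.1 123.6]
273 203.0 depth 14.0 tool xz [  8.1 116.5]
274 204.0 depth 15.0 tool xz [ 11.  111.2]
275 205.6 depth 5.0 tool xz [ 15.6 105.5]
276 200.5 depth 6.0 tool xz [ -1.2 106.1]
277 200.7 depth 18.0 tool xz [ -0.9 101.7]
278 200.8 depth 32.0 tool xz [-1.  97.4]
279 200.8 depth 30.0 tool xz [-1.3 93.2]
280 200.9 depth 30.0 tool xz [-1.2 88.9]
281 201.1 depth 33.0 tool xz [-0.9 84.5]
282 201.3 depth 28.0 tool xz [-0.7 80.2]
283 201.4 depth 27.0 tool xz [-0.5 76. ]
284 201.6 depth 30.0 tool xz [-0.3 71.7]
285 201.6 depth 31.0 tool xz [-0.6 67.6]
286 201.7 depth 30.0 tool xz [-0.7 63.5]
287 201.8 depth 30.0 tool xz [-0.6 59.3]
288 202.0 depth 36.0 tool xz [-0.4 55.2]
289 202.0 depth 37.0 tool xz [-0.6 51.1]
```

{"op": "move_arm", "data": {"moves": [{"translation": [-2.3,-4,4],"turn": [0,0,0],"hand": 0.05},{"translation": [0,-8,8],"turn": [0,0,0],"hand": 0.05},{"translation": [0,-10,10],"turn": [0,0,0],"hand": 0.05},{"translation": [0,-10,10],"turn": [0,0,0],"hand": 0.05},{"translation": [0,-10,9.6],"turn": [0,0,0],"hand": 0.05},{"translation": [0,-10,9],"turn": [0,0,0],"hand": 0.05},{"translation": [0,-6,6],"turn": [0,0,0],"hand": 0.05},{"translation": [0,-3,3],"turn": [0,0,0],"hand": 0.05},{"translation": [0,0,0],"turn": [0,0,0],"hand": 0.05},{"translation": [0,0,0],"turn": [0,0,0],"hand": 0.05}]}}

```text
time_s: 14.77
eef_pos: [500.4, 43.0, 203.9]
ee_rot: [0.043, 0.104, 0.918, 0.38]
force: [0.4, 0.2, 0.3]
grip_width: 0.186
grip_force: 58.8
```

```bash
python3 rel.py 500 43.5 195.3; python3 tip.py
python3 - <<'E'
from fit import *
s=sense(); q=s["ee_rot"]; R=Ro.from_quat([q[1],q[2],q[3],q[0]]); e=s["eef_pos"]+R.apply([-1.5,0,126]); print("tip est",e)
for n in("side","top"):
    c=capture(n); a=proj(c,e); print(n,a); u,v=a.astype(int); k=cv2.resize(c["image"][v-30:v+30,u-30:u+30],(400,400),interpolation=cv2.INTER_CUBIC); o=k if n=="side" else np.hstack([o,k])
    P=cloud(c).reshape(-1,3); print(n,"liner",cupfit(P[(P[:,2]>48)],22,28,62,(521,130),4))
cv2.imwrite("pics/final.png",o)
E
```

```text
pos [500.4  43.  203.9] t 14.7667 j [-0.5   0.34  1.79  0.77  1.36 -2.15] F [0.4 0.2 0.3] grip 0.186 58.8
tool axes (cols)
 [[-0.974  0.159  0.159]
 [ 0.225  0.689  0.689]
 [-0.     0.707 -0.707]]
tool delta [ 0.5 -5.8  6.4]
266 199.0 depth 48.0 tool xz [-11.2 150.5]
267 199.0 depth 53.0 tool xz [-11.7 145.8]
268 199.0 depth 53.0 tool xz [-12.1 141.1]
269 199.0 depth 53.0 tool xz [-12.2 136.3]
270 199.1 depth 46.0 tool xz [-12.3 131.5]
271 199.1 depth 39.0 tool xz [-12.5 126.9]
272 199.1 depth 28.0 tool xz [-12.9 122.2]
273 199.3 depth 12.0 tool xz [-12.8 117.5]
274 203.9 depth 13.0 tool xz [  3.1 108.1]
275 203.5 depth 13.0 tool xz [  1.1 104. ]
276 208.1 depth 8.0 tool xz [16.7 94.8]
277 203.2 depth 12.0 tool xz [-0.5 95.3]
278 203.2 depth 15.0 tool xz [-1.1 90.8]
279 203.2 depth 17.0 tool xz [-1.5 86.4]
280 203.2 depth 20.0 tool xz [-1.7 81.9]
281 203.3 depth 22.0 tool xz [-1.9 77.4]
282 203.4 depth 14.0 tool xz [-1.8 72.9]
283 203.7 depth 9.0 tool xz [-1.1 68.2]
284 203.9 depth 19.0 tool xz [-0.7 63.7]
285 204.2 depth 22.0 tool xz [-0.2 59.1]
286 204.4 depth 21.0 tool xz [ 0.  54.6]
287 204.4 depth 25.0 tool xz [-0.3 50.3]
tip est [522.01834759 129.41387613 115.06946486]
side [265.97461231 189.83269324]
side liner (array([521.30701702, 130.18151855]), np.float64(0.6492082263581658), 213)
top [270.50249837 202.1673948 ]
top liner (array([520.30868751, 132.02745315]), np.float64(0.5578551106749678), 52)
```

View pics/final.png

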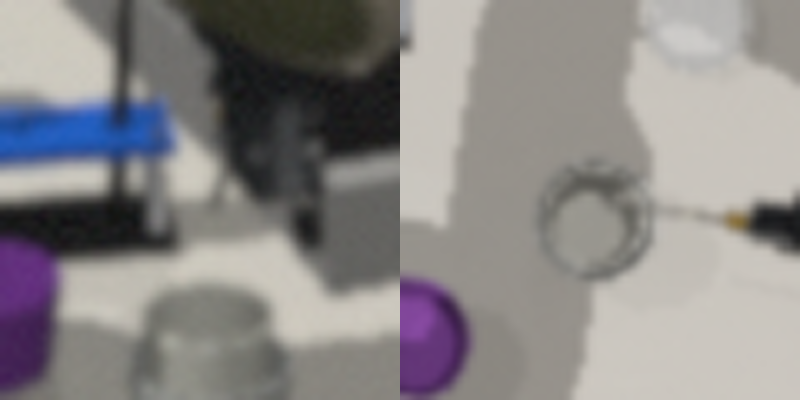

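The side view shows the tip at crop (215,200), right above the liner mouth (210,315). The top view has the shank pointing to the mouth's centre. I'll lower the last 9 mm with a 2 mm centring trim.

{"op": "move_arm", "data": {"moves": [{"translation": [1.1,-2.8,3.5],"turn": [0,0,0],"hand": 0.05},{"translation": [1.2,-2.8,3.6],"turn": [0,0,0],"hand": 0.05},{"translation": [0,0,0],"turn": [0,0,0],"hand": 0.05},{"translation": [0,0,0],"turn": [0,0,0],"hand": 0.05},{"translation": [0,0,0],"turn": [0,0,0],"hand": 0.05},{"translation": [0,0,0],"turn": [0,0,0],"hand": 0.05}]}}

```text
time_s: 15.42
eef_pos: [498.3, 44.6, 194.8]
ee_rot: [0.043, 0.105, 0.918, 0.38]
force: [-0.7, 0.5, 0.7]
grip_width: 0.185
grip_force: 58.8
```

Run:
```python
from fit import *
s=sense(); q=s["ee_rot"]; R=Ro.from_quat([q[1],q[2],q[3],q[0]]); e=s["eef_pos"]+R.apply([-2,0,126]); print("tip est",e,s["eef_pos"],"grip",s["grip_force"],s["time_s"])
c=capture("side"); a=proj(c,e); print("expected",a); u,v=a.round().astype(int)
print("cols",u-6,u+7); print(np.c_[np.arange(v-9,v+6),c["image"].mean(2)[v-9:v+6,u-6:u+8].astype(int)])
print("px shift per +1mm x",proj(c,e+[1,0,0])-a,"per +1mm z",proj(c,e+[0,0,1])-a)
```

```text
tip est [520.25479923 130.94681144 105.7006831 ] [498.25833942  44.62684191 194.835517  ] grip 58.78255622024881 15.4167
expected [265.17695315 192.7974035 ]
cols 259 272
[[184 143 173 191 198 199 192 172 130  85  54  32  37  42  47]
 [185 137 167 189 199 198 196 182 149 103  58  37  40  51  55]
 [186 134 165 188 197 197 197 188 165 119  68  35  40  53  55]
 [187 133 158 181 192 192 192 186 164 119  77  44  37  44  42]
 [188 127 144 164 171 172 172 165 145 115  87  64  36  34  37]
 [189 123 124 140 146 146 145 137 121 106 101  81  52  39  35]
 [190 116 112 122 132 132 129 117 104 106 110 100  74  48  39]
 [191 114 100 113 126 129 125 110 102 111 119 116  97  67  49]
 [192 107  90 105 122 127 123 113 104 117 127 126 113  91  75]
 [193  88  76  96 119 131 127 119 118 127 130 131 125 116 109]
 [194  62  62  89 119 133 138 136 139 141 143 142 142 145 146]
 [195  49  61  94 124 148 162 164 165 166 166 166 166 171 176]
 [196  83  95 117 144 167 182 187 187 189 186 187 188 188 192]
 [197 133 140 153 170 185 194 197 196 196 196 195 195 197 196]
 [198 170 174 181 192 195 199 197 197 198 197 197 197 196 197]]
px shift per +1mm x [ 0.34276002 -0.06402204] per +1mm z [-0.00211336 -0.32870636]
```

```bash
python3 -c "
from h import *
print(finish_job())"
```

```text
the job is handed in; nothing more can be done
None
```

The job is handed in: the liner is fully down and released in the metal cup, and the gripper holds the screwdriver still by its handle at about 45°, tip about 40 mm above the middle of the liner's mouth (measured to about 2 mm).

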